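# Clamp the ceramic cup in the sliding-jaw holder

### The arm

A 6-joint arm with a two-finger parallel gripper is mounted at the origin on the work surface. World frame = base frame: x ahead of the robot, y to its left, z up, the work surface at z = 0. Lengths are in m, angles in rad, forces in N, time in s.
With the tool pointing down it reaches from about 0.375 to 0.975 m from the base axis. Payload 3.8 kg.
Tool frame: the origin (TCP) lies at the very end of the fingers, on their centre line; the grasp point (between the pads) lies manip.grip_point_offset behind it (manip.grip_point_offset is the distance from the TCP to the grasp point, in m); z points along the fingers, y is the line along which they close (so a half turn about z gives the same grasp; the last joint's range is limited). The gripper opens to 85 mm and grips with 20 to 120 N. Pads are 22 mm wide; open, the fingers measure 114 mm over their backs; the gripper's body (76 mm by 85 mm) begins 54 mm behind the grasp point. The pads swing forward as they close: fully open they stand 13 mm farther back than shut.
Start: joints at [1.167, 0.264, 1.604, -0, 1.274, -0.037], TCP at [0.242, 0.63, 0.231] pointing down, gripper open.
Joint ranges: [-2.63, 2.63], [-0.94, 2.18], [0.31, 2.57], [-1.31, 4.45], [0, 2.66], [-2.55, 2.55]. Speed limits (rad/s): [2.57, 2.57, 3.14, 3.14, 3.14, 3.14].

### API

Orientations are given as a rotation vector (axis times angle).
In Python, from workcell import manip, read_camera, camera_model, order, regions_of gives the robot as it stands.
- The arm moves only by the shell command python3 -m crank 'ROWS' [FORCE]. ROWS is JSON, a list of rows, each an object of numbers: "hand": the finger opening in mm, from 0 to 85.4; "dx", "dy", "dz": the shift along the world's x, y, z in mm; "yaw": the turn about the world's z in degrees. In form: [{"hand": .., "dx": .., "dy": .., "dz": .., "yaw": ..}, ...]. A call has 1 to 10 rows; each row is the pose to reach, as a shift and turn from the pose commanded when the call began; what a row does not reach only later rows make up. A row lasts 1/12 s, in which the tool goes at most 41.7 mm and 7.16 degrees, less where a joint would pass 70% of its speed; a pose out of reach is approached as far as the arm can. A call with a gripper value outside its range is refused whole. The fingers move at their own pace and stop on an object; FORCE is the grip in N (left out, the last holds). Time passes only in rows, so rows that repeat a pose let the fingers close. It gives the time, the measured TCP pose, the force, the opening and the grip force at its end, in the units of the state.
- manip.state(): the state, without advancing time (a new reading comes with each control period).
- read_camera(name): name is "side" or "top" or "wrist"; returns the picture (420x560x3 uint8, red, green, blue); there is no depth.
- camera_model(name): a dict with "intrinsics" (3x3 intrinsics, pixels), "k1" (the pictures are not rectified: a ray, as slopes to the right and down, at radius r is drawn at 1 + k1 r^2 times it, then the intrinsics apply), "eye" and "rotation" of the camera in the world; the wrist camera has in their place "tool_from_camera" (4x4, takes a point from camera to tool coordinates, whose origin is the TCP and whose axes are the flange's). Camera axes: x right, y up, looking along -z (the intrinsics and any distortion apply to the point x, -y, -z); pixel columns grow to the right and rows downward; lengths in m; the calibration is good to about 2 mm. A picture is of the moment at which its call begins: read the wrist's pose just before it. camera_model takes no time and is no camera call.
- order.sign_off(): hands the job in; it is judged then, once.
Trained networks look in the newest picture that a camera, given by its name, has taken for a name from the list of things; names that differ only in an ending like _2 or _b are one class to them, and where a whole thing is asked for, a point or a joint stands for the part that bears it (a point fixed in the world has none). Each returns a list of dicts, best first, with "confidence" (0 to 1); they miss things now and then, are a little off and sometimes report something else, mostly with a low value. They report only what shows in the picture. A call takes as long as a camera call. They do not tell look-alikes from the thing itself.
- regions_of(thing, camera): "region" (420x560 bool, what is visible of it) and "rect" ([left, top, right, bottom] in pixels, round what is visible of it).
The state is a dict: "clock": time; "joints": joint angles; "qvel": joint speeds; "joint_efforts": joint torques, N m; "eef_pos": TCP position; "ee_rot": TCP orientation; "ft_force": force on the tool from outside, world axes, zero at the start; "ft_torque": the same for the moment, N m; "gripper_width": finger opening in m; "grasp_force": force on a finger pad.
Only numpy, scipy, OpenCV 4.12 (cv2) and the standard library are available. Lean on these libraries where they do the work, as an engineer would, in place of code of your own. Each camera call takes 0.05 s, during which the arm holds its last target. There are 200 camera calls.

### The job

Set the white ceramic cup down gently, upright, on the holder between its two jaws. Let go of it, then slide the orange jaw in (its flat ribbed rubber pad has no handle: press down on the pad and drag it) until the cup is lightly clamped and stays touching both the orange jaw and the red V jaw. Stop as soon as it is snug so that the sprung orange jaw is never pushed out of upright, and leave the other things on the plank alone.

Things in the scene. Friction and masses are not known exactly. Their poses are not given: they have to be found in the camera images.
- cup_mid (a point): centre (on the axis, half-way up, 40 mm above its foot) of the loose white ceramic cup: a straight round tumbler without handle, 54 mm outside diameter, 80 mm tall, 4 mm wall, about 0.18 kg, open end up (its z axis). It starts standing on the plank beside the holder, to the left or the right
- holder: white flat base of the adjustable cup holder, bolted down: 70 mm (x) by 250 mm (y), 12 mm thick. Origin at the centre of its underside; z up; its +y axis runs along the slide, from the sliding jaw towards the fixed jaw. The cup stands on its top face, 12 mm above the origin, on its long centre line (x = 0)
- stop: red fixed jaw: a shallow upright V (two faces at 15 degrees to the holder's x axis, 65 mm wide in all), 60 mm tall above the base's top; origin on the base's top face above the holder's origin. The bottom of the V lies at y = +95 mm in the holder's frame, its side edges at +86 mm; a cup touching both faces has its axis at y = +67 mm, x = 0
- pad (a point): centre of the top of the black ribbed rubber pad, 14 mm above the plank, 50 (x) by 56 mm (y). Pad and orange jaw slide together along the holder's y with about 4 N friction and stay where left. Fully open the pad is at y = -81 mm in the holder's frame; it starts 0 to 30 mm in from there, can go 110 mm in. The back of the orange jaw is 34 mm ahead (+y). Pressing the pad does not tilt the jaw
- jaw: orange sliding jaw: upright plate 56 mm wide (x), 8 mm thick, top 61 mm above the plank, 38 mm ahead (+y) of the pad's centre. Hinged at its foot (origin, 12 mm above the plank) on a stiff spring: 1 N at the nose leans it about 0.006 rad and moves the nose 0.13 mm; z vertical when unloaded. Loaded beyond 4 N at the nose, it pushes the slide back to about 4 N once let go
- nose (a point): middle of the front of the black rubber nose strip (50 mm wide, 8 mm high) on the orange jaw that touches the cup, 46 mm ahead (+y) of the pad's centre, 34 mm above the plank; with the cup against the V it meets the cup at y = +40 mm in the holder's frame. Its z axis is the jaw's
- soap_case: bystander: transparent soap case with green soap, 70 x 102 x 32 mm, origin under its centre; it starts on the other side of the holder from the cup
- lota: bystander: aluminium lota (round pot), 108 mm across, 95 mm tall, origin under its centre
- comb: bystander: green plastic comb lying flat, 160 mm long, 5 mm thick, origin under its centre
- clipper: bystander: steel nail clipper, 62 mm long, 15 mm high, origin under its centre
- shampoo: bystander: green bottle, 60 mm diameter, 170 mm tall, origin under its centre
- nailbrush: bystander: wooden nail brush, 40 x 95 x 32 mm, origin under its centre
There are look-alikes about, which are no part of the job. Of the things that look like the part that bears cup_mid, the middle-sized one is meant.

How it is judged:
By the outcome, as a careful person would: the job done as asked, in the order asked, and still so for the second after the job is handed in, with the robot touching nothing.
It also fails if it takes over 67 s, if anything falls off the work surface, if the arm or the gripper's body presses on something with over 40 N, if the wrist force passes 120 N, or if a joint passes its speed limit or range.

## Working session

There is one attempt and no reset: what is moved stays moved. The work goes in short steps, Python scripts to look and compute and a shell command to move; the robot and the scene stay as the last step left them, time stands still between calls to the robot, and variables do not carry over. Pictures are saved under pics/ and viewed, at most 10 in all, crops included, and the job is handed in when it is done.

```bash
mkdir -p pics; ls; cat > h.py <<'E'
import numpy as np, cv2
from scipy.spatial.transform import Rotation as R
from workcell import manip, read_camera, camera_model, order, regions_of
def cam(name, st=None):
    m=camera_model(name); K=np.array(m["intrinsics"]); k1=m["k1"]
    if name=="wrist":
        st=st or manip.state(); T=np.eye(4); T[:3,:3]=R.from_rotvec(st["ee_rot"]).as_matrix(); T[:3,3]=st["eef_pos"]
        T=T@np.array(m["tool_from_camera"]); return K,k1,T[:3,3],T[:3,:3]
    return K,k1,np.array(m["eye"]),np.array(m["rotation"])
def to_world(c,px,z):
    K,k1,e,Rm=c; px=np.atleast_2d(px).astype(float)
    n=cv2.undistortPoints(px.reshape(-1,1,2),K,np.array([k1,0,0,0.])).reshape(-1,2)
    d=np.c_[n[:,0],-n[:,1],-np.ones(len(n))]@Rm.T
    return e+d*((z-e[2])/d[:,2])[:,None]
def to_px(c,P):
    K,k1,e,Rm=c; q=(np.atleast_2d(P)-e)@Rm
    s=np.c_[q[:,0],-q[:,1]]/-q[:,2:]; s=s*(1+k1*(s**2).sum(1))[:,None]
    return s@K[:2,:2].T+K[:2,2]
def save(n,img): cv2.imwrite("pics/"+n,img[:,:,::-1])
E
python3 - <<'E'
from h import *
print(manip.grip_point_offset, manip.state())
for n in("top","side"):
    save(n+"1.png",read_camera(n)); c=cam(n); print(n,c[2])
    for t in ("cup_mid","holder","stop","pad","jaw","soap_case","lota","shampoo"):
        print(t,[(round(r["confidence"],2),[int(v) for v in r["rect"]],to_world(c,np.argwhere(r["region"]).mean(0)[::-1],0.012)[0].round(3)) for r in regions_of(t,n)])
a=cv2.imread("pics/top1.png");b=cv2.imread("pics/side1.png")
E
```

```text
pics
0.0187 {'clock': 0.0, 'joints': array([ 1.16711661e+00,  2.64740048e-01,  1.60536982e+00, -3.85280489e-06,
        1.27371677e+00, -3.69718437e-02]), 'qvel': array([-0.00157473,  0.00051408, -0.00066517,  0.00213896,  0.00026685,
        0.0003632 ]), 'joint_efforts': array([ 1.78587994e-03, -5.15088201e+01, -3.67326558e+01,  2.41938096e-04,
        1.23434613e-02, -1.60879199e-05]), 'eef_pos': array([0.24177683, 0.62942683, 0.22997313]), 'ee_rot': array([-0.57271083, -3.08845433,  0.00342504]), 'ft_force': array([-0.35779885, -0.74505157, -0.3585436 ]), 'ft_torque': array([0.06474164, 0.03819242, 0.01689316]), 'grasp_force': 0.0, 'gripper_width': 0.0852004283591457}
top [ 0.4489413  -0.05763982  1.42131118]Traceback (most recent call last):
  File "<stdin>", line 6, in <module>
  File "h.py", line 14, in to_world
    return e+d*((z-e[2])/d[:,2])[:,None]
                         ~^^^^^
IndexError: too many indices for array: array is 1-dimensional, but 2 were indexed
```

```bash
sed -i 's/np.array(m\["rotation"\])$/R.from_rotvec(m["rotation"]).as_matrix()/' h.py
python3 - <<'E'
from h import *
for n in("top","side"):
    save(n+"1.png",read_camera(n)); c=cam(n); print(n,c[2])
    for t in ("cup_mid","holder","stop","pad","jaw","soap_case","lota","shampoo"):
        print(t,[(round(r["confidence"],2),[int(v) for v in r["rect"]],to_world(c,np.argwhere(r["region"]).mean(0)[::-1],0.012)[0].round(3)) for r in regions_of(t,n)])
E
```

```text
top [ 0.4489413  -0.05763982  1.42131118]
cup_mid [(0.71, [355, 245, 386, 271], array([ 0.445, -0.384,  0.012])), (0.66, [202, 204, 218, 227], array([0.549, 0.105, 0.012])), (0.63, [302, 244, 312, 252], array([ 0.462, -0.192,  0.012])), (0.52, [327, 231, 347, 249], array([ 0.489, -0.281,  0.012])), (0.3, [201, 206, 287, 244], array([0.532, 0.003, 0.012]))]
holder [(0.67, [220, 270, 255, 285], array([0.365, 0.021, 0.012]))]
stop [(0.72, [202, 205, 218, 228], array([0.551, 0.105, 0.012]))]
pad [(0.78, [250, 214, 278, 236], array([ 0.523, -0.057,  0.012]))]
jaw [(0.6, [250, 215, 258, 233], array([ 0.532, -0.027,  0.012]))]
soap_case [(0.59, [117, 228, 160, 257], array([0.472, 0.319, 0.012]))]
lota []
shampoo [(0.69, [389, 191, 420, 218], array([ 0.601, -0.485,  0.012]))]
side [ 0.52889555 -0.74431712  0.71133099]
cup_mid [(0.97, [233, 265, 263, 305], array([ 0.486, -0.253,  0.012])), (0.76, [229, 248, 247, 271], array([ 0.458, -0.172,  0.012])), (0.65, [204, 293, 242, 359], array([ 0.438, -0.343,  0.012]))]
holder [(0.75, [245, 165, 286, 246], array([0.533, 0.003, 0.012]))]
stop [(0.61, [257, 164, 284, 188], array([0.55 , 0.132, 0.012]))]
pad [(0.91, [252, 200, 277, 232], array([ 0.524, -0.032,  0.012])), (0.4, [235, 264, 263, 306], array([ 0.486, -0.253,  0.012]))]
jaw [(0.87, [254, 198, 276, 214], array([ 0.528, -0.002,  0.012]))]
soap_case [(0.74, [228, 125, 256, 150], array([0.473, 0.321, 0.012]))]
lota [(0.76, [331, 165, 372, 206], array([0.774, 0.075, 0.012]))]
shampoo [(0.8, [296, 332, 332, 403], array([ 0.602, -0.441,  0.012]))]
```

View pics/top1.png

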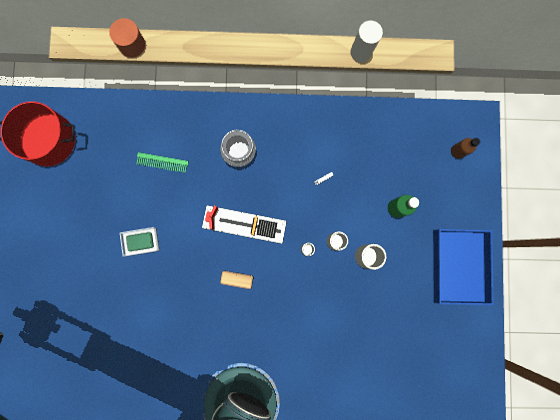

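View pics/side1.png

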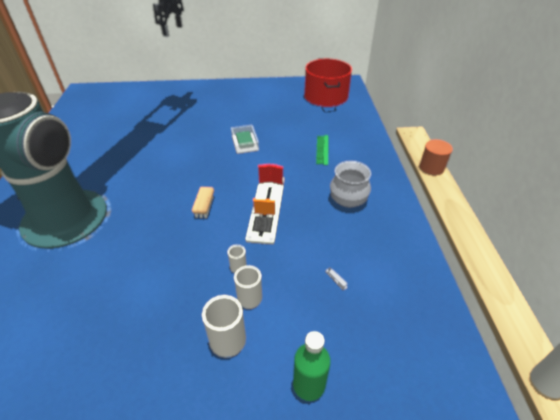

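```bash
python3 - <<'E'
from h import *
from scipy.optimize import least_squares
t=read_camera("top"); s=read_camera("side"); ct,cs=cam("top"),cam("side")
crop=cv2.resize(t[215:285,285:405],None,fx=5,fy=5,interpolation=cv2.INTER_CUBIC)
c2=cv2.resize(s[235:370,180:290],None,fx=2.6,fy=2.6,interpolation=cv2.INTER_CUBIC)
o=np.zeros((352,600+200,3),np.uint8); o[:350,:600]=crop; 
c2=cv2.resize(c2,(200,245)); o[:245,600:]=c2; save("cups.png",o)
# size of cups via side regions
for r in regions_of("cup_mid","side"):
    l,tp,rr,b=r["rect"]; print("side",r["rect"],"width at mid (m):",np.linalg.norm(to_world(cs,[[l,(tp+b)/2],[rr,(tp+b)/2]],.05)@np.diag([1,1,1])[:, :] [0:3] if 0 else np.subtract(*to_world(cs,[[l,(tp+b)/2],[rr,(tp+b)/2]],.05))))
    if abs(l-233)<6:
        def f(p):
            a=np.linspace(0,2*np.pi,60); P=np.vstack([np.c_[p[0]+.027*np.cos(a),p[1]+.027*np.sin(a),0*a+z] for z in(0,.08)])
            q=to_px(cs,P); return np.r_[q.min(0)-[l,tp],q.max(0)-[rr,b]]
        S=least_squares(f,[.487,-.27]); print("cup side fit",S.x,S.fun.round(1))
for r in regions_of("cup_mid","top"):
    l,tp,rr,b=r["rect"]; print("top",r["rect"],round(r["confidence"],2))
    if abs(l-327)<6:
        def f(p):
            a=np.linspace(0,2*np.pi,60); P=np.vstack([np.c_[p[0]+.027*np.cos(a),p[1]+.027*np.sin(a),0*a+z] for z in(0,.08)])
            q=to_px(ct,P); return np.r_[q.min(0)-[l,tp],q.max(0)-[rr,b]]
        S=least_squares(f,[.487,-.27]); print("cup top fit",S.x,S.fun.round(1))
# holder: white/red/orange/black vs blue in box
sub=t[195:250,195:295].astype(int); m=((sub[...,0]>sub[...,2]-10)).astype(np.uint8)
m=cv2.morphologyEx(m,cv2.MORPH_CLOSE,np.ones((9,9)))
cn=max(cv2.findContours(m,cv2.RETR_EXTERNAL,cv2.CHAIN_APPROX_NONE)[0],key=cv2.contourArea).reshape(-1,2)+[195,195]
w=to_world(ct,cn,.012)[:,:2]; print("holder rect",cv2.minAreaRect((w*1000).astype(np.float32)))
E
```

```text
side [203.7, 292.6, 242.9, 355.7] width at mid (m): 0.07476092931157263
side [230.4, 247.3, 249.3, 273.8] width at mid (m): 0.04139729200894239
cup side fit [ 0.47029593 -0.20242679] [-3.9 -8.   4.2  7.2]
side [236.4, 262.3, 262.7, 307.1] width at mid (m): 0.054487579418080884
cup side fit [ 0.49154324 -0.26954053] [-0.8  0.6  0.9 -0.6]
side [251.9, 199.4, 278.0, 213.2] width at mid (m): 0.06546262871012494
top [328.7, 232.8, 348.1, 248.9] 0.81
cup top fit [ 0.48579849 -0.28031135] [-1.5 -1.3  1.4  1.3]
top [355.6, 243.1, 385.8, 271.2] 0.62
top [220.5, 131.2, 257.2, 165.1] 0.45
top [305.8, 244.7, 313.6, 254.6] 0.43
holder rect ((531.475341796875, 3.157958984375), (248.90614318847656, 74.43515014648438), 79.20315551757812)
```

View pics/cups.png

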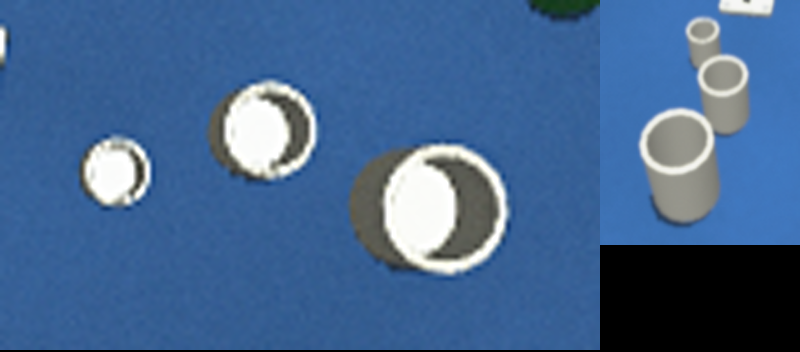

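The white cups in the top view are at (308,249), about 41 mm wide; (338,241), about 54 mm; and (371,257), about 75 mm. The middle-sized one at (338,241) matches the description (54 mm), and the crop confirms it. I'm moving above it now.

```bash
python3 -m crank '[{"hand":85,"dx":40,"dy":-30,"dz":0,"yaw":-7},{"hand":85,"dx":65,"dy":-62,"yaw":-14},{"hand":85,"dx":90,"dy":-95,"yaw":-21},{"hand":85,"dx":115,"dy":-128,"yaw":-28},{"hand":85,"dx":140,"dy":-161,"yaw":-35},{"hand":85,"dx":165,"dy":-194,"yaw":-42},{"hand":85,"dx":190,"dy":-227,"yaw":-49},{"hand":85,"dx":210,"dy":-262,"yaw":-56},{"hand":85,"dx":225,"dy":-300,"yaw":-63},{"hand":85,"dx":235,"dy":-340,"yaw":-70}]'
```

```text
$[1]: bad value
```

```bash
python3 -m crank '[{"hand":85,"dx":40,"dy":-10,"dz":0,"yaw":-7},{"hand":85,"dx":65,"dy":-42,"dz":0,"yaw":-14},{"hand":85,"dx":90,"dy":-75,"dz":0,"yaw":-21},{"hand":85,"dx":115,"dy":-108,"dz":0,"yaw":-28},{"hand":85,"dx":140,"dy":-141,"dz":0,"yaw":-35},{"hand":85,"dx":165,"dy":-174,"dz":0,"yaw":-42},{"hand":85,"dx":190,"dy":-207,"dz":0,"yaw":-49},{"hand":85,"dx":210,"dy":-242,"dz":0,"yaw":-56},{"hand":85,"dx":225,"dy":-280,"dz":0,"yaw":-63},{"hand":85,"dx":235,"dy":-320,"dz":0,"yaw":-70}]'
```

```text
clock: 2.03
eef_pos: [0.4785, 0.3085, 0.2315]
ee_rot: [2.248, 2.194, 0.002]
ft_force: [0.7, 0.2, -1.2]
gripper_width: 0.085
grasp_force: 0.0
```

```bash
python3 -m crank '[{"hand":85,"dx":3,"dy":-41,"dz":0,"yaw":-7},{"hand":85,"dx":6,"dy":-82,"dz":0,"yaw":-10},{"hand":85,"dx":9,"dy":-123,"dz":15,"yaw":-10},{"hand":85,"dx":12,"dy":-164,"dz":30,"yaw":-10},{"hand":85,"dx":15,"dy":-205,"dz":45,"yaw":-10},{"hand":85,"dx":18,"dy":-243,"dz":55,"yaw":-10},{"hand":85,"dx":20,"dy":-280,"dz":60,"yaw":-10},{"hand":85,"dx":20,"dy":-300,"dz":60,"yaw":-10},{"hand":85,"dx":20,"dy":-300,"dz":60,"yaw":-10},{"hand":85,"dx":20,"dy":-300,"dz":60,"yaw":-10}]'
python3 - <<'E'
from h import *
st=manip.state(); c=cam("wrist",st); w=read_camera("wrist"); 
np.savez("w1.npz",w=w,pos=st["eef_pos"],rot=st["ee_rot"])
print(c[2],c[3].round(2))
for t in ("holder","stop","pad","jaw"):
    for r in regions_of(t,"wrist"):
        ct=max(cv2.findContours(r["region"].astype(np.uint8),0,1)[0],key=cv2.contourArea).reshape(-1,2)
        z={"pad":.014,"jaw":.061,"stop":.072}.get(t,.012)
        print(t,r["confidence"],r["rect"],cv2.minAreaRect((to_world(c,ct,z)[:,:2]*1000).astype(np.float32)))
save("w1.png",w)
E
```

```text
clock: 2.87
eef_pos: [0.4971, 0.0092, 0.2915]
ee_rot: [-2.427, -1.994, -0.001]
ft_force: [0.2, 0.4, -1.1]
gripper_width: 0.0852
grasp_force: 0.0
[0.50879421 0.0746241  0.43294788] [[ 0.98  0.19  0.05]
 [-0.19  0.95  0.26]
 [ 0.   -0.26  0.96]]
holder 0.9 [269.0, 55.0, 341.3, 260.3] ((534.095947265625, 3.6685028076171875), (247.3726043701172, 80.13858032226562), 79.62513732910156)
stop 0.98 [271.5, 60.1, 339.8, 90.4] ((546.2333984375, 100.54885864257812), (26.630889892578125, 66.98230743408203), 80.16738891601562)
pad 0.94 [278.5, 187.7, 331.0, 244.8] ((523.2017822265625, -58.63413619995117), (70.36932373046875, 63.111122131347656), 80.7469711303711)
jaw 0.63 [280.5, 188.9, 329.4, 204.5] ((525.7920532226562, -22.038007736206055), (18.76951789855957, 55.09331130981445), 78.87535858154297)
```

View pics/w1.png

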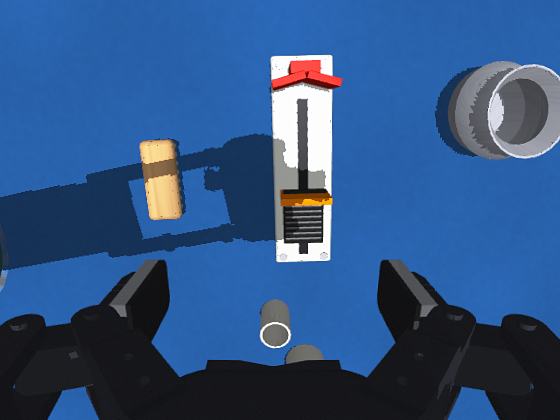

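```bash
python3 - <<'E'
from h import *
from scipy.optimize import least_squares
d=np.load("w1.npz"); w=d["w"]; c=cam("wrist",dict(eef_pos=d["pos"],ee_rot=d["rot"]))
px=np.array([[272,56],[331.5,56],[330,260.5],[277,261.5]]); L=np.array([[-35,125],[35,125],[35,-125],[-35,-125]])/1e3
print((to_world(c,px,.012)*1000).round(1))
def model(p): 
    a=p[2]; M=np.array([[np.cos(a),-np.sin(a)],[np.sin(a),np.cos(a)]]); return np.c_[L@M.T+p[:2],0*L[:,0]+.012]
S=least_squares(lambda p:(to_px(c,model(p))-px).ravel(),[.532,.003,-.18]); print(S.x,np.degrees(S.x[2]),S.fun.round(1))
p=S.x; a=p[2]; M=np.array([[np.cos(a),-np.sin(a)],[np.sin(a),np.cos(a)]])
sub=w[170:270,260:345]; 
for lab,q,z in(("pad",[[305,206],[304,243]],.014),("noseTop",[[304,191],[330,190]],.061),("V",[[305,74]],.072)):
    print(lab,((to_world(c,q,z)[:,:2]-p[:2])@M*1000).round(1))
a=cv2.resize(w[40:275,255:350],None,fx=2.5,fy=2.5,interpolation=cv2.INTER_CUBIC);save("w1c.png",a)
E
```

```text
[[ 519.3  131.3   12. ]
 [ 584.5  118.9   12. ]
 [ 544.5 -123.9   12. ]
 [ 477.6 -111.9   12. ]]
[ 0.53138954  0.00311276 -0.167631  ] -9.60454902935791 [-1.5 -0.5  1.7 -1.9  0.7  1.3 -0.9  1.9]
pad [[  2.  -49.2]
 [  0.6 -97.3]]
noseTop [[ -3.1 -19.6]
 [ 24.8 -19.2]]
V [[-2.1 98.8]]
```

View pics/w1c.png

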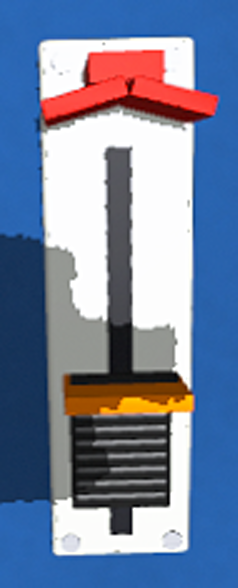

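Wrist view: the V jaw is at (306,78), the orange jaw at (306,198) and the pad at (304,224). The holder's yaw is about -10°, and the pad sits at about y = -71 mm in the holder's frame. Next is the cup.

```bash
python3 -m crank '[{"hand":85,"dx":-1,"dy":-40,"dz":-5,"yaw":0},{"hand":85,"dx":-2,"dy":-80,"dz":-10,"yaw":0},{"hand":85,"dx":-3,"dy":-120,"dz":-20,"yaw":0},{"hand":85,"dx":-4,"dy":-160,"dz":-25,"yaw":0},{"hand":85,"dx":-5,"dy":-200,"dz":-30,"yaw":0},{"hand":85,"dx":-6,"dy":-240,"dz":-35,"yaw":0},{"hand":85,"dx":-8,"dy":-270,"dz":-40,"yaw":0},{"hand":85,"dx":-8,"dy":-281,"dz":-40,"yaw":0},{"hand":85,"dx":-8,"dy":-281,"dz":-40,"yaw":0},{"hand":85,"dx":-8,"dy":-281,"dz":-40,"yaw":0}]'
python3 - <<'E'
from h import *
from scipy.optimize import least_squares
st=manip.state(); c=cam("wrist",st); w=read_camera("wrist"); save("w2.png",w)
for r in regions_of("cup_mid","wrist"):
    l,t,rr,b=r["rect"]; mid=np.array([(l+rr)/2,(t+b)/2]); print(r["confidence"],r["rect"],to_world(c,mid,.04)[0].round(4))
    def f(p):
        a=np.linspace(0,2*np.pi,60); P=np.vstack([np.c_[p[0]+.027*np.cos(a),p[1]+.027*np.sin(a),0*a+z] for z in(0,.08)])
        q=to_px(c,P); return np.r_[q.min(0)-[l,t],q.max(0)-[rr,b]]
    S=least_squares(f,to_world(c,mid,.04)[0][:2]); print(S.x,S.fun.round(1))
y=R.from_rotvec(st["ee_rot"]).as_matrix()[:,1]; print("tcp",st["eef_pos"],"closing angle",np.degrees(np.arctan2(y[1],y[0])))
E
```

```text
clock: 3.95
eef_pos: [0.4894, -0.2699, 0.251]
ee_rot: [-2.424, -1.997, -0.001]
ft_force: [0.6, 0.5, -0.7]
gripper_width: 0.0851
grasp_force: 0.0
0.97 [204.2, 232.5, 283.2, 344.3] [ 0.4331 -0.3852  0.04  ]
[ 0.43549935 -0.38226332] [ 10.9  16.5 -13.  -16.1]
0.83 [240.8, 151.4, 301.0, 220.9] [ 0.4845 -0.2784  0.04  ]
[ 0.48531793 -0.27539707] [ 0.   0.2 -0.  -0.1]
0.68 [207.4, 78.8, 254.4, 121.2] [ 0.4632 -0.1885  0.04  ]
[ 0.46714676 -0.1911397 ] [ -8.4 -10.9  10.3  11.9]
tcp [ 0.48938905 -0.26991652  0.25103273] closing angle -11.022511596932642
```

View pics/w2.png

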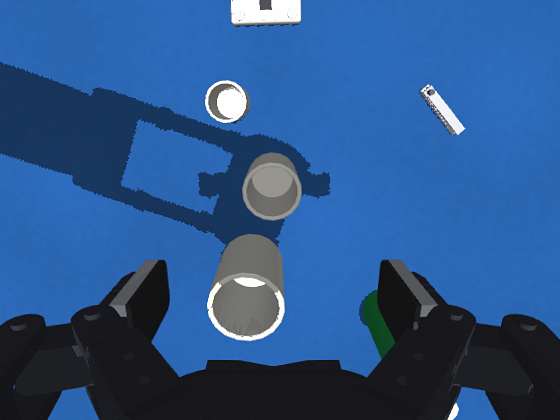

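The middle cup is at pixel (272,187) and fits the 54 × 80 mm model at (0.485, -0.275). The small cup (226,101) and the big one (246,290) don't fit it. I'm descending to grasp.

```bash
python3 -m crank '[{"hand":85,"dx":-4,"dy":-5,"dz":-30,"yaw":1},{"hand":85,"dx":-4,"dy":-5,"dz":-65,"yaw":1},{"hand":85,"dx":-4,"dy":-5,"dz":-100,"yaw":1},{"hand":85,"dx":-4,"dy":-5,"dz":-135,"yaw":1},{"hand":85,"dx":-4,"dy":-5,"dz":-165,"yaw":1},{"hand":85,"dx":-4,"dy":-5,"dz":-190,"yaw":1},{"hand":85,"dx":-4,"dy":-5,"dz":-208,"yaw":1},{"hand":85,"dx":-4,"dy":-5,"dz":-213,"yaw":1},{"hand":85,"dx":-4,"dy":-5,"dz":-213,"yaw":1}]'
python3 -m crank '[{"hand":60,"dx":0,"dy":0,"dz":0,"yaw":0},{"hand":50,"dx":0,"dy":0,"dz":0,"yaw":0},{"hand":45,"dx":0,"dy":0,"dz":0,"yaw":0},{"hand":45,"dx":0,"dy":0,"dz":0,"yaw":0},{"hand":45,"dx":0,"dy":0,"dz":0,"yaw":0},{"hand":45,"dx":0,"dy":0,"dz":0,"yaw":0}]' 30
```

```text
clock: 4.8
eef_pos: [0.4843, -0.2736, 0.037]
ee_rot: [-2.402, -2.019, 0.001]
ft_force: [0.1, 0.9, 0.3]
gripper_width: 0.0852
grasp_force: 0.0
clock: 5.3
eef_pos: [0.4869, -0.2767, 0.0407]
ee_rot: [2.404, 2.016, 0.003]
ft_force: [-0.5, 2.1, 6.0]
gripper_width: 0.054
grasp_force: 32.0
```

```bash
python3 -m crank '[{"hand":45,"dx":0,"dy":0,"dz":15,"yaw":0},{"hand":45,"dx":0,"dy":0,"dz":40,"yaw":0},{"hand":45,"dx":0,"dy":0,"dz":70,"yaw":0},{"hand":45,"dx":0,"dy":0,"dz":100,"yaw":0},{"hand":45,"dx":5,"dy":20,"dz":120,"yaw":0},{"hand":45,"dx":10,"dy":50,"dz":120,"yaw":0},{"hand":45,"dx":15,"dy":85,"dz":120,"yaw":0},{"hand":45,"dx":20,"dy":120,"dz":120,"yaw":0},{"hand":45,"dx":28,"dy":155,"dz":120,"yaw":0},{"hand":45,"dx":35,"dy":190,"dz":120,"yaw":0}]'
python3 -m crank '[{"hand":45,"dx":5,"dy":30,"dz":0,"yaw":0},{"hand":45,"dx":10,"dy":60,"dz":0,"yaw":0},{"hand":45,"dx":14,"dy":85,"dz":0,"yaw":0},{"hand":45,"dx":17,"dy":105,"dz":0,"yaw":0},{"hand":45,"dx":20,"dy":118,"dz":0,"yaw":0},{"hand":45,"dx":22,"dy":125,"dz":0,"yaw":0},{"hand":45,"dx":22,"dy":125,"dz":0,"yaw":0},{"hand":45,"dx":22,"dy":125,"dz":0,"yaw":0},{"hand":45,"dx":22,"dy":125,"dz":0,"yaw":0}]'
python3 - <<'E'
from h import *
st=manip.state(); print(st["eef_pos"],st["ft_force"]); c=cam("wrist",st); w=read_camera("wrist")
np.savez("w3.npz",w=w,pos=st["eef_pos"],rot=st["ee_rot"]); save("w3.png",w)
E
```

```text
clock: 6.13
eef_pos: [0.5198, -0.0846, 0.1586]
ee_rot: [2.407, 2.018, 0.001]
ft_force: [0.8, -0.4, -2.6]
gripper_width: 0.0541
grasp_force: 32.7
clock: 6.88
eef_pos: [0.5419, 0.038, 0.1582]
ee_rot: [2.408, 2.018, -0.001]
ft_force: [-0.2, 0.8, -2.2]
gripper_width: 0.0541
grasp_force: 32.7
[0.54190544 0.03802645 0.15816439] [-0.1900863   0.774821   -2.16579315]
```

View pics/w3.png

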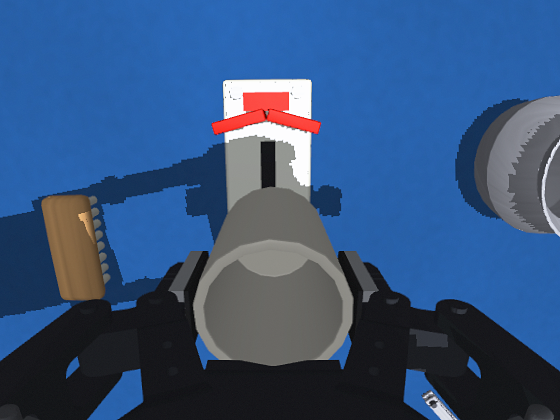

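```bash
python3 - <<'E'
from h import *
from scipy.optimize import least_squares
d=np.load("w3.npz"); c=cam("wrist",dict(eef_pos=d["pos"],ee_rot=d["rot"]))
cor=to_world(c,[[223,81],[311,81]],.012)[:,:2]; print("far corners",cor.round(4),"width",np.linalg.norm(cor[1]-cor[0]),"yaw",np.degrees(np.arctan2(*(cor[1]-cor[0])[::-1])))
def f(p):
    a=np.linspace(0,2*np.pi,90); q=to_px(c,np.c_[p[0]+.027*np.cos(a),p[1]+.027*np.sin(a),0*a+.1975]); return [q[:,0].min()-194,q[:,0].max()-354,q[:,1].min()-241]
S=least_squares(f,d["pos"][:2]); print("cup axis",S.x,S.fun)
a=np.radians(-10); M=np.array([[np.cos(a),-np.sin(a)],[np.sin(a),np.cos(a)]])
ctr=cor.mean(0)-M@[0,.125]; print("holder ctr",ctr,"cup local mm",((S.x-ctr)@M*1000).round(1),"tcp local",((d["pos"][:2]-ctr)@M*1000).round(1))
for n,q,z in(("V tips top(front)",[[213,129],[320,126]],.072),("V bottom top",[[267,110],[267,118]],.072)): print(n,((to_world(c,q,z)[:,:2]-ctr)@M*1000).round(1))
E
```

```text
far corners [[0.5182 0.131 ]
 [0.585  0.1191]] width 0.06783253373841423 yaw -10.10518269400339
cup axis [0.54127486 0.03857376] [-2.21933311  2.21596457  0.32321251]
holder ctr [0.52987612 0.00195294] cup local mm [ 4.9 38. ] tcp local [ 5.6 37.6]
V tips top(front) [[-33.1  91.8]
 [ 34.   93.5]]
V bottom top [[  0.9 103.2]
 [  0.9  98.4]]
```

```bash
python3 -m crank '[{"hand":45,"dx":0,"dy":12,"dz":0,"yaw":0},{"hand":45,"dx":0,"dy":24,"dz":-15,"yaw":0},{"hand":45,"dx":0,"dy":24,"dz":-40,"yaw":0},{"hand":45,"dx":0,"dy":24,"dz":-65,"yaw":0},{"hand":45,"dx":0,"dy":24,"dz":-85,"yaw":0},{"hand":45,"dx":0,"dy":24,"dz":-95,"yaw":0},{"hand":45,"dx":0,"dy":24,"dz":-99,"yaw":0},{"hand":45,"dx":0,"dy":24,"dz":-100,"yaw":0},{"hand":45,"dx":0,"dy":24,"dz":-101,"yaw":0},{"hand":45,"dx":0,"dy":24,"dz":-101,"yaw":0}]'
python3 -m crank '[{"hand":45,"dx":0,"dy":0,"dz":-1,"yaw":0},{"hand":45,"dx":0,"dy":0,"dz":-2,"yaw":0},{"hand":45,"dx":0,"dy":0,"dz":-2,"yaw":0}]'
python3 - <<'E'
from h import *
w=read_camera("wrist"); save("w4.png",w)
E
```

```text
clock: 7.77
eef_pos: [0.5434, 0.0631, 0.0587]
ee_rot: [2.406, 2.018, 0.003]
ft_force: [0.1, -0.1, -2.6]
gripper_width: 0.0536
grasp_force: 32.7
clock: 8.02
eef_pos: [0.5425, 0.0631, 0.0559]
ee_rot: [2.406, 2.019, 0.001]
ft_force: [-0.2, -1.0, -2.5]
gripper_width: 0.0539
grasp_force: 32.7
```

```bash
python3 -m crank '[{"hand":45,"dx":0,"dy":0,"dz":-1,"yaw":0},{"hand":45,"dx":0,"dy":0,"dz":-2,"yaw":0},{"hand":45,"dx":0,"dy":0,"dz":-2,"yaw":0}]'
python3 -m crank '[{"hand":45,"dx":0,"dy":0,"dz":-0.7,"yaw":0},{"hand":45,"dx":0,"dy":0,"dz":-1,"yaw":0},{"hand":45,"dx":0,"dy":0,"dz":-1,"yaw":0}]'
```

```text
clock: 8.32
eef_pos: [0.5419, 0.0631, 0.0531]
ee_rot: [-2.407, -2.019, 0.001]
ft_force: [-0.2, 0.4, -1.6]
gripper_width: 0.0539
grasp_force: 32.7
clock: 8.57
eef_pos: [0.542, 0.0632, 0.0528]
ee_rot: [-2.407, -2.019, 0.0]
ft_force: [-2.5, -0.1, 4.1]
gripper_width: 0.0544
grasp_force: 33.1
```

View pics/w4.png

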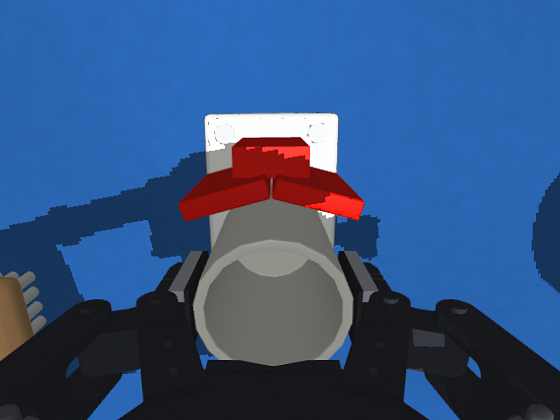

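Cup is on the holder base: contact felt at the predicted height, and it's centred on the V, with the V at (271,185) and the rim at (274,300). Releasing and rising.

```bash
python3 -m crank '[{"hand":57,"dx":0,"dy":0,"dz":0.5,"yaw":0},{"hand":62,"dx":0,"dy":0,"dz":0.5,"yaw":0},{"hand":75,"dx":0,"dy":0,"dz":0.5,"yaw":0},{"hand":80,"dx":0,"dy":0,"dz":0.5,"yaw":0},{"hand":80,"dx":0,"dy":0,"dz":15,"yaw":0},{"hand":80,"dx":0,"dy":0,"dz":40,"yaw":0},{"hand":80,"dx":0,"dy":0,"dz":70,"yaw":0},{"hand":80,"dx":0,"dy":0,"dz":100,"yaw":0},{"hand":80,"dx":0,"dy":0,"dz":120,"yaw":0},{"hand":80,"dx":0,"dy":0,"dz":120,"yaw":0}]'
python3 -m crank '[{"hand":40,"dx":-5,"dy":-30,"dz":0,"yaw":0},{"hand":0,"dx":-10,"dy":-65,"dz":0,"yaw":0},{"hand":0,"dx":-15,"dy":-100,"dz":0,"yaw":0},{"hand":0,"dx":-22,"dy":-125,"dz":0,"yaw":0},{"hand":0,"dx":-24,"dy":-135,"dz":0,"yaw":0},{"hand":0,"dx":-24,"dy":-135,"dz":0,"yaw":0},{"hand":0,"dx":-24,"dy":-135,"dz":0,"yaw":0},{"hand":0,"dx":-24,"dy":-135,"dz":0,"yaw":0}]' 20
python3 - <<'E'
from h import *
st=manip.state(); print(st["eef_pos"],st["ft_force"],st["gripper_width"]); w=read_camera("wrist")
np.savez("w5.npz",w=w,pos=st["eef_pos"],rot=st["ee_rot"]); save("w5.png",w)
c=cam("wrist",st)
for t in ("cup_mid","pad","jaw"):
    for r in regions_of(t,"wrist"):
        print(t,r["confidence"],r["rect"])
E
```

```text
clock: 9.4
eef_pos: [0.546, 0.0634, 0.1782]
ee_rot: [2.402, 2.015, 0.013]
ft_force: [0.9, -0.2, 0.6]
gripper_width: 0.0801
grasp_force: 0.0
clock: 10.07
eef_pos: [0.5182, -0.0709, 0.1719]
ee_rot: [-2.406, -2.019, -0.0]
ft_force: [-0.6, 0.9, -0.2]
gripper_width: 0.0001
grasp_force: 0.0
[ 0.518191   -0.07092228  0.17191113] [-0.64231806  0.87087394 -0.17427287] 9.345752954769902e-05
cup_mid 0.65 [229.0, 0.0, 315.8, 50.3]
pad 0.94 [235.4, 130.1, 313.9, 214.1]
jaw 0.94 [234.6, 130.2, 313.9, 148.2]
```

View pics/w5.png

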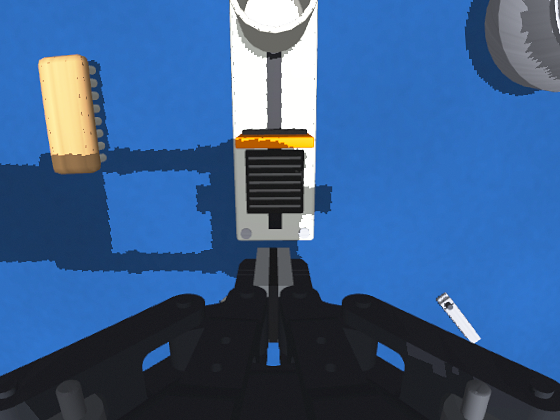

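The cup stands upright on the holder. The pad spans (246–304, 150–213), the jaw top is at row 140, and the near base corners are (236,240) and (314,240).

```bash
python3 - <<'E'
from h import *
d=np.load("w5.npz"); c=cam("wrist",dict(eef_pos=d["pos"],ee_rot=d["rot"]))
a=np.radians(-10); M=np.array([[np.cos(a),-np.sin(a)],[np.sin(a),np.cos(a)]])
near=to_world(c,[[236,240],[314,240]],.012)[:,:2]; ctr=near.mean(0)+M@[0,.125]
pb=to_world(c,[[246,213],[304,213]],.014)[:,:2]; print("ctr",ctr,"yaw",np.degrees(np.arctan2(*(near[1]-near[0])[::-1])))
L=lambda p:((p-ctr)@M*1000).round(1)
print("pad back local",L(pb),"jaw top back/front",L(to_world(c,[[274,148],[274,136]],.061)[:,:2]),"cup front edge foot?",L(to_world(c,[[274,53]],.012)[:,:2]))
pad=pb.mean(0)+M@[0,.028]; tgt=pb.mean(0)+M@[0,.013]
print("pad",pad,"target",tgt,"move mm",(tgt-d["pos"][:2])*1000, "dz to pad",1000*(.014-d["pos"][2]))
E
```

```text
ctr [0.53238252 0.00493281] yaw -9.984435604156666
pad back local [[-25.4 -99.1]
 [ 25.3 -99.1]] jaw top back/front [[ -1.1 -37.6]
 [ -1.2 -29.2]] cup front edge foot? [[-1.1 32.9]]
pad [ 0.51997543 -0.06505719] target [ 0.51737071 -0.0798293 ] move mm [-0.82028578 -8.90702683] dz to pad -157.9111329012144
```

```bash
python3 -m crank '[{"hand":0,"dx":-1,"dy":-7,"dz":-30,"yaw":0},{"hand":0,"dx":-1,"dy":-7,"dz":-65,"yaw":0},{"hand":0,"dx":-1,"dy":-7,"dz":-100,"yaw":0},{"hand":0,"dx":-1,"dy":-7,"dz":-125,"yaw":0},{"hand":0,"dx":-1,"dy":-7,"dz":-140,"yaw":0},{"hand":0,"dx":-1,"dy":-7,"dz":-147,"yaw":0},{"hand":0,"dx":-1,"dy":-7,"dz":-150,"yaw":0},{"hand":0,"dx":-1,"dy":-7,"dz":-152,"yaw":0},{"hand":0,"dx":-1,"dy":-7,"dz":-152,"yaw":0}]'
python3 -m crank '[{"hand":0,"dx":0,"dy":0,"dz":-1,"yaw":0},{"hand":0,"dx":0,"dy":0,"dz":-2,"yaw":0},{"hand":0,"dx":0,"dy":0,"dz":-3,"yaw":0},{"hand":0,"dx":0,"dy":0,"dz":-3,"yaw":0}]'
```

```text
clock: 11.02
eef_pos: [0.5182, -0.0788, 0.0212]
ee_rot: [2.405, 2.019, 0.002]
ft_force: [0.2, 0.1, -0.5]
gripper_width: -0.0001
grasp_force: 0.0
clock: 11.35
eef_pos: [0.5174, -0.079, 0.0178]
ee_rot: [2.406, 2.019, 0.001]
ft_force: [-0.4, -0.9, 0.0]
gripper_width: -0.0
grasp_force: 0.0
```

```bash
python3 -m crank '[{"hand":0,"dx":0,"dy":0,"dz":-1,"yaw":0},{"hand":0,"dx":0,"dy":0,"dz":-2,"yaw":0},{"hand":0,"dx":0,"dy":0,"dz":-3,"yaw":0},{"hand":0,"dx":0,"dy":0,"dz":-3,"yaw":0}]'
python3 -m crank '[{"hand":0,"dx":0,"dy":0,"dz":-1,"yaw":0},{"hand":0,"dx":0,"dy":0,"dz":-1,"yaw":0},{"hand":0,"dx":0,"dy":0,"dz":-1,"yaw":0}]'
```

```text
clock: 11.68
eef_pos: [0.517, -0.0789, 0.0141]
ee_rot: [-2.407, -2.019, 0.0]
ft_force: [0.3, 0.1, -0.1]
gripper_width: -0.0002
grasp_force: 0.0
clock: 11.93
eef_pos: [0.5171, -0.079, 0.014]
ee_rot: [-2.407, -2.019, 0.0]
ft_force: [-2.5, 0.0, 6.2]
gripper_width: 0.0003
grasp_force: 3.2
```

```bash
python3 -m crank '[{"hand":0,"dx":0,"dy":0,"dz":-0.7,"yaw":0},{"hand":0,"dx":0,"dy":0,"dz":-0.7,"yaw":0},{"hand":0,"dx":0.35,"dy":2,"dz":-0.7,"yaw":0},{"hand":0,"dx":0.87,"dy":5,"dz":-0.7,"yaw":0},{"hand":0,"dx":1.4,"dy":8,"dz":-0.7,"yaw":0},{"hand":0,"dx":1.74,"dy":10,"dz":-0.7,"yaw":0},{"hand":0,"dx":1.74,"dy":10,"dz":-0.7,"yaw":0}]'
python3 - <<'E'
from h import *
w=read_camera("wrist"); c=cam("wrist")
print(manip.state()["ft_force"],[(r["confidence"],r["rect"]) for r in regions_of("pad","wrist")+regions_of("jaw","wrist")])
read_camera("side"); print([(r["confidence"],r["rect"]) for r in regions_of("jaw","side")])
save("w6.png",w)
E
```

```text
clock: 12.52
eef_pos: [0.5187, -0.0694, 0.0139]
ee_rot: [2.406, 2.02, -0.002]
ft_force: [-4.8, -2.1, 11.2]
gripper_width: 0.0003
grasp_force: 5.8
[-4.99431169 -2.14102257 11.11031647] [(0.64, [172.4, 127.2, 379.2, 296.5]), (0.96, [173.5, 131.3, 378.8, 181.8])]
[]
```

View pics/w6.png

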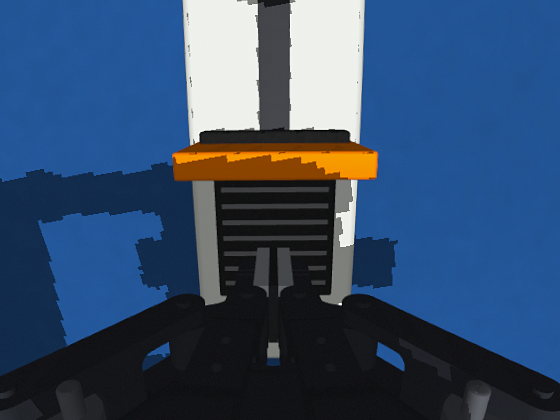

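The view shows the fingers on the rear of the pad at (274,265) and the orange jaw's top at rows 152–181. I'm checking by numbers that the slide moved with the tool.

```bash
cat >> h.py <<'E'
A=np.radians(-10); M=np.array([[np.cos(A),-np.sin(A)],[np.sin(A),np.cos(A)]]); CTR=np.array([.532,.0042])
def look():
    "jaw top edges (holder y), and relative to tool; cup rear rim"
    st=manip.state(); w=read_camera("wrist"); c=cam("wrist",st); f=M.T@np.array(st["ft_force"][:2])
    h=cv2.cvtColor(w,cv2.COLOR_RGB2HSV); o=(h[...,0]>10)&(h[...,0]<24)&(h[...,1]>180)&(h[...,2]>90)
    o[:, :150]=0;o[:,400:]=0; cols=range(230,320)
    rows=np.array([(np.flatnonzero(o[:,k]).min(),np.flatnonzero(o[:,k]).max()) for k in cols if o[:,k].any()])
    t=(st["eef_pos"][:2]-CTR)@M*1000
    q=np.median(rows,0); L=(to_world(c,[[274,q[0]],[274,q[1]]],.061)[:,:2]-CTR)@M*1000
    print("t",round(st["clock"],2),"tool local",t.round(1),"z",round(st["eef_pos"][2]*1000,1),"rows",q,"jaw front/back",L[:,1].round(1),"rel",(L[:,1]-t[1]).round(1),"F along/lat/z",f[1].round(1),f[0].round(1),round(st["ft_force"][2],1))
    return w,c
E
python3 - <<'E'
from h import *
look()
d=np.load("w5.npz"); st=dict(manip.state()); 
c=cam("wrist",dict(eef_pos=d["pos"],ee_rot=d["rot"])); print(((to_world(c,[[274,148],[274,137]],.061)[:,:2]-CTR)@M*1000).round(1))
E
```

```text
t 12.77 tool local [ -0.3 -74.8] z 13.9 rows [143. 179.] jaw front/back [-17.  -26.5] rel [57.8 48.2] F along/lat/z -1.8 -5.4 11.1
[[ -0.9 -36.8]
 [ -0.9 -29.1]]
```

```bash
python3 -m crank '[{"hand":0,"dx":0,"dy":2,"dz":0,"yaw":0},{"hand":0,"dx":0.6,"dy":6,"dz":0,"yaw":0},{"hand":0,"dx":1.3,"dy":10,"dz":0,"yaw":0},{"hand":0,"dx":2.2,"dy":15,"dz":0,"yaw":0},{"hand":0,"dx":3.1,"dy":20,"dz":0,"yaw":0},{"hand":0,"dx":4,"dy":25,"dz":0,"yaw":0},{"hand":0,"dx":4.9,"dy":30,"dz":0,"yaw":0},{"hand":0,"dx":5.7,"dy":35,"dz":0,"yaw":0},{"hand":0,"dx":6.2,"dy":38,"dz":0,"yaw":0},{"hand":0,"dx":6.2,"dy":38,"dz":0,"yaw":0}]'
python3 -c "from h import *; look()"
```

```text
clock: 13.65
eef_pos: [0.5252, -0.031, 0.0139]
ee_rot: [2.406, 2.02, -0.001]
ft_force: [-4.9, -0.7, 10.6]
gripper_width: 0.0
grasp_force: 5.5
t 13.65 tool local [ -0.6 -35.9] z 13.9 rows [144. 179.] jaw front/back [21.7 12.4] rel [57.6 48.2] F along/lat/z -1.6 -4.7 10.6
```

```bash
python3 -m crank '[{"hand":0,"dx":0.35,"dy":2,"dz":0,"yaw":0},{"hand":0,"dx":0.87,"dy":5,"dz":0,"yaw":0},{"hand":0,"dx":1.4,"dy":8,"dz":0,"yaw":0},{"hand":0,"dx":1.74,"dy":10,"dz":0,"yaw":0},{"hand":0,"dx":1.74,"dy":10,"dz":0,"yaw":0}]'
python3 -c "
from h import *; w,c=look(); save('w7.png',w)
print([(r['confidence'],r['rect']) for r in regions_of('cup_mid','wrist')])"
```

```text
clock: 14.12
eef_pos: [0.5268, -0.0213, 0.0139]
ee_rot: [2.406, 2.02, -0.001]
ft_force: [-4.8, -0.7, 11.2]
gripper_width: -0.0001
grasp_force: 5.6
t 14.12 tool local [ -0.7 -26. ] z 13.9 rows [144. 179.] jaw front/back [31.6 22.3] rel [57.6 48.2] F along/lat/z -1.6 -4.6 11.2
[(0.91, [118.3, 0.0, 430.9, 147.8]), (0.59, [173.6, 130.0, 376.6, 294.8])]
```

```bash
python3 -m crank '[{"hand":0,"dx":0.17,"dy":1,"dz":0,"yaw":0},{"hand":0,"dx":0.35,"dy":2,"dz":0,"yaw":0},{"hand":0,"dx":0.35,"dy":2,"dz":0,"yaw":0}]'|grep -E "eef|ft_"
python3 -m crank '[{"hand":0,"dx":0.1,"dy":0.5,"dz":0,"yaw":0},{"hand":0,"dx":0.17,"dy":1,"dz":0,"yaw":0},{"hand":0,"dx":0.17,"dy":1,"dz":0,"yaw":0}]'|grep -E "eef|ft_"
python3 -c "
from h import *; w,c=look()
print([(r['confidence'],r['rect']) for r in regions_of('cup_mid','wrist')])"
```

```text
eef_pos: [0.5271, -0.0198, 0.014]
ft_force: [-4.7, -3.9, 11.0]
eef_pos: [0.5272, -0.0189, 0.0139]
ft_force: [-5.2, -3.8, 11.3]
t 14.72 tool local [ -0.7 -23.6] z 13.9 rows [149. 180.] jaw front/back [32.7 24.4] rel [56.3 48. ] F along/lat/z -4.6 -4.4 11.3
[(0.78, [119.6, 0.0, 430.1, 153.4]), (0.53, [169.9, 128.0, 379.7, 361.3])]
```

```bash
cat >> h.py <<'E'
def cup():
    b=[]
    for _ in range(2):
        w=read_camera("wrist"); r=[r for r in regions_of("cup_mid","wrist") if r["rect"][1]<5]
        b+= [x["rect"][3] for x in r[:1]]
    print("cup bottom row",b)
E
python3 -m crank '[{"hand":0,"dx":0.1,"dy":0.5,"dz":0,"yaw":0},{"hand":0,"dx":0.17,"dy":1,"dz":0,"yaw":0},{"hand":0,"dx":0.17,"dy":1,"dz":0,"yaw":0}]'|grep -E "eef|ft_"
python3 -c "
from h import *; look();cup()"
python3 -m crank '[{"hand":0,"dx":0.1,"dy":0.5,"dz":0,"yaw":0},{"hand":0,"dx":0.17,"dy":1,"dz":0,"yaw":0},{"hand":0,"dx":0.17,"dy":1,"dz":0,"yaw":0}]'|grep -E "eef|ft_"
python3 -c "
from h import *; look();cup()"
```

```text
eef_pos: [0.5274, -0.018, 0.0139]
ft_force: [-4.4, -5.2, 11.0]
t 15.07 tool local [ -0.7 -22.6] z 13.9 rows [149. 180.] jaw front/back [33.7 25.4] rel [56.3 48. ] F along/lat/z -5.8 -3.5 11.0
cup bottom row [153.0]
eef_pos: [0.5276, -0.017, 0.0139]
ft_force: [-5.2, -3.8, 11.0]
t 15.57 tool local [ -0.7 -21.6] z 13.9 rows [149. 180.] jaw front/back [34.7 26.4] rel [56.3 48. ] F along/lat/z -4.7 -4.5 11.0
cup bottom row [152.0, 150.9]
```

The cup is now being pushed along, with steady force and constant spacing. I'll use fine steps until the force rises.

```bash
python3 -m crank '[{"hand":0,"dx":0.05,"dy":0.3,"dz":0,"yaw":0},{"hand":0,"dx":0.05,"dy":0.3,"dz":0,"yaw":0},{"hand":0,"dx":0.05,"dy":0.3,"dz":0,"yaw":0}]'|grep -E "eef|ft_"
python3 -m crank '[{"hand":0,"dx":0.05,"dy":0.3,"dz":0,"yaw":0},{"hand":0,"dx":0.05,"dy":0.3,"dz":0,"yaw":0},{"hand":0,"dx":0.05,"dy":0.3,"dz":0,"yaw":0}]'|grep -E "eef|ft_"
python3 -c "
from h import *; look();cup()"
```

```text
eef_pos: [0.5276, -0.0167, 0.0139]
ft_force: [-4.3, -5.2, 11.6]
eef_pos: [0.5277, -0.0164, 0.0139]
ft_force: [-4.4, -3.5, 11.5]
t 16.32 tool local [ -0.7 -21. ] z 13.9 rows [150. 180.] jaw front/back [35. 27.] rel [56. 48.] F along/lat/z -4.2 -3.7 11.5
cup bottom row [152.4, 153.8]
```

```bash
cat >> h.py <<'E'
def avg(n=5):
    F=[]
    for _ in range(n): read_camera("wrist"); F.append(manip.state()["ft_force"])
    F=np.array(F); st=manip.state(); a=F[:,:2]@M; print("t",round(st["clock"],1),"along",a[:,1].mean().round(2),"+-",(a[:,1].std()/n**.5).round(2),"lat",a[:,0].mean().round(1),"z",F[:,2].mean().round(1),"tool y",round(((st["eef_pos"][:2]-CTR)@M*1000)[1],2))
E
python3 -c "
from h import *; avg()"
python3 -m crank '[{"hand":0,"dx":0.05,"dy":0.3,"dz":0,"yaw":0},{"hand":0,"dx":0.1,"dy":0.6,"dz":0,"yaw":0},{"hand":0,"dx":0.1,"dy":0.6,"dz":0,"yaw":0}]'|grep -E "ft_"
python3 -c "
from h import *; avg()"
python3 -m crank '[{"hand":0,"dx":0.05,"dy":0.3,"dz":0,"yaw":0},{"hand":0,"dx":0.05,"dy":0.3,"dz":0,"yaw":0}]'|grep -E "ft_"
python3 -c "
from h import *; avg()"

```

```text
t 16.8 along -5.04 +- 0.11 lat -4.3 z 11.4 tool y -21.03
ft_force: [-5.1, -3.9, 11.8]
t 17.3 along -5.05 +- 0.18 lat -4.4 z 11.2 tool y -20.42
ft_force: [-5.3, -4.4, 11.8]
t 17.7 along -5.12 +- 0.24 lat -4.4 z 11.1 tool y -20.13
```

```bash
python3 -m crank '[{"hand":0,"dx":0.05,"dy":0.3,"dz":0,"yaw":0},{"hand":0,"dx":0.1,"dy":0.6,"dz":0,"yaw":0},{"hand":0,"dx":0.1,"dy":0.6,"dz":0,"yaw":0}]'|grep -E "ft_"
python3 -c "
from h import *; avg(); look()"
python3 -m crank '[{"hand":0,"dx":0.05,"dy":0.3,"dz":0,"yaw":0},{"hand":0,"dx":0.05,"dy":0.3,"dz":0,"yaw":0}]'|grep -E "ft_"
python3 -c "
from h import *; avg(); look()"

```

```text
ft_force: [-5.1, -5.2, 11.4]
t 18.2 along -6.14 +- 0.13 lat -4.2 z 11.9 tool y -19.79
t 18.23 tool local [ -0.7 -19.8] z 14.0 rows [151. 182.] jaw front/back [36.  27.7] rel [55.8 47.5] F along/lat/z -6.6 -3.4 11.9
ft_force: [-5.4, -6.2, 11.7]
t 18.7 along -7.02 +- 0.25 lat -4.0 z 11.5 tool y -19.71
t 18.7 tool local [ -0.7 -19.7] z 13.9 rows [152. 182.] jaw front/back [35.9 27.8] rel [55.6 47.5] F along/lat/z -7.2 -4.4 11.2
```

The force rose from 5 to 7 N and the nose is at about 39.7 mm, so it's snug against the V. Lifting straight off.

```bash
python3 -m crank '[{"hand":0,"dx":0,"dy":0,"dz":1,"yaw":0},{"hand":0,"dx":0,"dy":0,"dz":3,"yaw":0},{"hand":0,"dx":0,"dy":0,"dz":8,"yaw":0},{"hand":0,"dx":0,"dy":0,"dz":25,"yaw":0},{"hand":0,"dx":-3,"dy":-15,"dz":55,"yaw":0},{"hand":0,"dx":-6,"dy":-30,"dz":90,"yaw":0},{"hand":0,"dx":-8,"dy":-45,"dz":125,"yaw":0},{"hand":0,"dx":-10,"dy":-60,"dz":160,"yaw":0},{"hand":0,"dx":-10,"dy":-60,"dz":180,"yaw":0},{"hand":0,"dx":-10,"dy":-60,"dz":180,"yaw":0}]'
python3 - <<'E'
from h import *
from scipy.optimize import least_squares
w,c=look(); save("w8.png",w)
for r in regions_of("cup_mid","wrist"):
    l,t,rr,b=r["rect"]
    def f(p):
        a=np.linspace(0,2*np.pi,60); P=np.vstack([np.c_[p[0]+.027*np.cos(a),p[1]+.027*np.sin(a),0*a+z] for z in(0.092,)])
        q=to_px(c,P); return np.r_[q[:,0].min()-l,q[:,0].max()-rr,q[:,1].max()-b]
    S=least_squares(f,[.54,.07]); print(r["confidence"],r["rect"],"local",((S.x-CTR)@M*1000).round(1),S.fun.round(1))
for n in ("top","side"):
    read_camera(n); print(n,[(r["confidence"],r["rect"]) for r in regions_of("cup_mid",n)])
E
```

```text
clock: 19.58
eef_pos: [0.5219, -0.0748, 0.1993]
ee_rot: [2.401, 2.012, 0.011]
ft_force: [1.2, -0.4, 0.3]
gripper_width: 0.0
grasp_force: 0.0
t 19.58 tool local [  3.7 -79.5] z 199.3 rows [43. 60.] jaw front/back [34.4 22.3] rel [113.9 101.9] F along/lat/z -0.2 1.3 0.3
0.96 [225.4, 0.0, 304.4, 43.6] local [-1.1 55.7] [-2.5  2.5  0.1]
0.59 [215.2, 278.2, 238.2, 304.3] local [ -31.6 -135.8] [-23.8  23.6   1.6]
0.43 [226.9, 40.9, 304.1, 61.7] local [-0.7 44.3] [-3.1  3.1  0.1]
top [(0.83, [213.3, 209.9, 229.3, 226.8])]
side [(0.92, [230.2, 247.1, 244.1, 274.4]), (0.75, [202.0, 290.7, 244.8, 358.9]), (0.59, [259.8, 160.3, 281.4, 186.4])]
```

```bash
python3 -m crank '[{"hand":0,"dx":4,"dy":22,"dz":40,"yaw":0},{"hand":0,"dx":8,"dy":45,"dz":60,"yaw":0},{"hand":0,"dx":8,"dy":45,"dz":60,"yaw":0},{"hand":0,"dx":8,"dy":45,"dz":60,"yaw":0},{"hand":0,"dx":8,"dy":45,"dz":60,"yaw":0}]' | grep eef
python3 - <<'E'
from h import *
from scipy.optimize import least_squares
w,c=look(); save("w9.png",w)
for r in regions_of("cup_mid","wrist")[:2]:
    l,t,rr,b=r["rect"]
    def f(p):
        a=np.linspace(0,2*np.pi,60); P=np.c_[p[0]+.027*np.cos(a),p[1]+.027*np.sin(a),0*a+.092]
        q=to_px(c,P); return np.r_[q[:,0].min()-l,q[:,0].max()-rr,q[:,1].max()-b]
    S=least_squares(f,[.54,.07]); print(r["confidence"],r["rect"],"local",((S.x-CTR)@M*1000).round(1),S.fun.round(1))
for r in regions_of("stop","wrist"): print("stop",r["confidence"],r["rect"])
hsv=cv2.cvtColor(w,cv2.COLOR_RGB2HSV)
# column profile through the nose/cup along slide centre line
p=to_px(c,np.c_[(CTR+ (M@np.array([np.zeros(14),np.linspace(.02,.098,14)])).T),np.full(14,.061)]).round().astype(int)
print([tuple(w[v,u]) if 0<=v<420 else None for u,v in p])
E
```

```text
eef_pos: [0.5251, -0.0283, 0.2508]
t 20.3 tool local [ -1.1 -33.2] z 250.8 rows [107. 115.] jaw front/back [34.5 27.5] rel [67.8 60.7] F along/lat/z 0.5 -0.6 -0.4
0.6 [240.2, 32.4, 307.7, 103.3] local [-1.9 64.4] [-0.  0.  0.]
stop 0.56 [232.9, 20.1, 313.2, 52.6]
[(np.uint8(47), np.uint8(47), np.uint8(47)), (np.uint8(47), np.uint8(51), np.uint8(61)), (np.uint8(255), np.uint8(217), np.uint8(44)), (np.uint8(32), np.uint8(34), np.uint8(32)), (np.uint8(255), np.uint8(255), np.uint8(255)), (np.uint8(254), np.uint8(255), np.uint8(255)), (np.uint8(254), np.uint8(255), np.uint8(255)), (np.uint8(254), np.uint8(255), np.uint8(255)), (np.uint8(254), np.uint8(255), np.uint8(255)), (np.uint8(254), np.uint8(255), np.uint8(255)), (np.uint8(168), np.uint8(167), np.uint8(161)), (np.uint8(101), np.uint8(101), np.uint8(97)), (np.uint8(101), np.uint8(101), np.uint8(97)), (np.uint8(255), np.uint8(255), np.uint8(254))]
```

```bash
python3 -c "
from h import *; print(order.sign_off())"
```

```text
the job is handed in; nothing more can be done
None
```

The middle-sized white cup is upright on the holder and lightly clamped between the orange jaw and the red V; I judged the clamp by the push force rising from 5 to 7 N and the jaw staying put after lift-off, and handed in at about 20 s of the 67 s limit, verdict not shown.

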